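Open the narrow pastel box in the studio

ROBOT

A 7-joint arm with a two-finger parallel gripper is mounted at the origin on the work surface. World frame = base frame: x ahead of the robot, y to its left, z up, the work surface at z = 0. Lengths are in m, angles in rad, forces in N, time in s.
With the tool pointing down it reaches from about 0.35 to 0.775 m from the base axis. Payload 3.1 kg.
Tool frame: the origin (TCP) lies midway between the tips of the shut fingers; the grasp point (between the pads) lies behind it (ctrl.grasp_offset is the z of the grasp point in the tool frame, in m); z points along the fingers, y is the line along which they close (so a half turn about z gives the same grasp; the last joint's range is limited). The gripper opens to 85 mm and grips with 20 to 120 N. Pads are 22 mm wide; open, the fingers measure 114 mm over their backs; the gripper's body (76 mm by 85 mm) begins 54 mm behind the grasp point. The pads swing forward as they close: fully open they stand 13 mm farther back than shut.
Start: joints at [1.067, 0.311, 0.014, 1.512, -0.004, 1.319, -0.027], TCP at [0.245, -0.492, 0.231] pointing down, gripper open.
Joint ranges: [-2.7, 2.7], [-0.3, 1.91], [-1.27, 1.3], [0.12, 2.57], [-1.44, 4.58], [0.2, 2.03], [-3.05, 3.05]. Speed limits (rad/s): [2.79, 2.79, 3.14, 3.14, 3.14, 3.14, 3.14].

INTERFACE

Orientations are given as [roll, pitch, yaw] about the fixed x, y, z axes, in that order (R = Rz(yaw) Ry(pitch) Rx(roll)).
In Python, from rig import ctrl, viewer, job_done gives the robot as it stands.
- The arm moves only by the tool move_arm, never from a script. Its argument "plan" is text: rows parted by semicolons, each of 7 numbers parted by spaces: the shift along the world's x, y, z in cm, then the turn, a rotation vector about the world's x, y, z in degrees, then the finger opening in cm, from 0 to 8.54. In form: tx ty tz wx wy wz gripper; .... A call has 1 to 8 rows; each row is the pose to reach, as a shift and turn from the pose commanded when the call began; what a row does not reach only later rows make up. A row lasts 1/10 s, in which the tool goes at most 50 mm and 8.59 degrees, less where a joint would pass 70% of its speed; a pose out of reach is approached as far as the arm can. A call with a gripper value outside its range is refused whole. The fingers move at their own pace and stop on an object; the grip force is fixed at half the most. Time passes only in rows, so rows that repeat a pose let the fingers close. It gives the time, the measured TCP pose, the force, the opening and the grip force at its end, in the units of the state.
- ctrl.get_obs(): the state, without advancing time (a new reading comes with each control period).
- viewer.read_camera(name): name is "scene" or "top"; returns the picture (384x512x3 uint8, blue, green, red); there is no depth.
- viewer.camera_params(name): a dict with "vertical_fov" (degrees; the focal length in pixels is half the picture's height over the tangent of half this angle, whatever the lens; pixels are square), "cx", "cy" (the principal point, pixels), "R" (3x3) and "t" (3): a world point X has camera coordinates R X + t. Camera axes: x right, y down, z forward; pixel columns grow to the right and rows downward; lengths in m; the calibration is good to about 2 mm. A picture is of the moment at which its call begins. camera_params takes no time and is no camera call.
- job_done(): hands the job in; it is judged then, once.
The state is a dict: "clock": time; "q": joint angles; "joint_vel": joint speeds; "effort": joint torques, N m; "eef_pos": TCP position; "orientation": TCP orientation; "wrist_force": force on the tool from outside, world axes, zero at the start; "moment": the same for the moment, N m; "gripper_width": finger opening in m; "finger_force": force on a finger pad.
Only numpy, scipy, OpenCV 4.12 (cv2) and the standard library are available. Lean on these libraries where they do the work, as an engineer would, in place of code of your own. Each camera call takes 0.05 s, during which the arm holds its last target. There are 200 camera calls.

TASK

Open the narrower of the two wooden pastel boxes, the one whose lid has a straight cross bar: raise its lid over the low lip at the end nearest the robot, draw it out of its grooves through that end, and set it down gently, bar up, flat on the middle of the sketch pad. Leave the wide box with the round knob shut.

Things in the scene. Friction and masses are not known exactly. Their poses are not given: they have to be found in the camera images.
- pastel_box: narrow open wooden box, fixed; 160 (x) x 92 (y) x 69 mm; origin centre of underside. -x end, towards the robot, is low: top (lip) at z 46, 6 mm above the ledges (z 40) the lid lies on. Along each long side battens (z 63 to 69, gap between them 60 mm) overhang the lid: it leaves only towards -x, raised over the lip. Side walls 84 mm apart inside; +x end closed, 69 mm high.
- pastel_lid: its loose lid, 80 to 150 g: plate 140 (x) x 76 (y) x 6 mm, origin centre of underside, axes as the box's. Cross bar on the middle of its top: 14 mm thick (x), 50 long (y), 28 high, top at z 34. Starts with its origin 40 mm above the box's; must rise over 6 mm to pass the lip, meets the battens at 17 mm; is out of the grooves once its origin is over 150 mm towards -x from the box's.
- wide_lid: plywood lid of the wide box (150 x 134 x 69 mm, same make), to be left alone: plate 130 x 116 x 6 mm with a round knob 32 mm across, top 30 mm above the origin, which is the centre of the plate's underside, 40 mm above the table.
- sketch_pad: sketch pad with a white top, fixed flat on the table: 210 (x) x 150 (y) x 12 mm thick, wire binding along its +x edge; origin at the centre of its underside.
Things that resemble listed ones, but are neither listed nor needed, are in the scene too. Leave any purple or red look-alike of the pastel_lid alone. Leave any yellow look-alike of the pastel_box alone.

How it is judged:
By the outcome, as a careful person would: the job done as asked, in the order asked, and still so for the second after the job is handed in, with the robot touching nothing.
It also fails if it takes over 42 s, if anything falls off the work surface, if the arm or the gripper's body presses on something with over 40 N, if the wrist force passes 120 N, or if a joint passes its speed limit or range.

## Working session

There is one attempt and no reset: what is moved stays moved. The work goes in short steps, Python scripts to look and compute and a tool call to move; the robot and the scene stay as the last step left them, time stands still between calls to the robot, and variables do not carry over. Pictures are saved under pics/ and viewed, at most 10 in all, crops included, and the job is handed in when it is done.

Besides the shell and the picture viewer there is one more tool, called as a command line: name --argument value ..., lists and objects as JSON in quotes. move_arm: Moves the arm, as the interface text tells. Its arguments: {"type":"object","properties":{"plan":{"type":"string"}},"required":["plan"]}

```bash
ls; mkdir -p pics
cat > h.py <<'E'
import numpy as np, cv2
from rig import ctrl, viewer, job_done
def cam(n):
    p=viewer.camera_params(n); f=192/np.tan(np.radians(p['vertical_fov'])/2)
    return f,p['cx'],p['cy'],np.array(p['R']),np.array(p['t'])
def ray(n,u,v,z):
    f,cx,cy,R,t=cam(n); d=R.T@np.array([(u-cx)/f,(v-cy)/f,1]); c=-R.T@t
    return c+d*(z-c[2])/d[2]
def proj(n,X):
    f,cx,cy,R,t=cam(n); c=R@np.array(X)+t; return c[:2]/c[2]*f+[cx,cy]
E
python3 - <<'E'
from h import *
for n in('top','scene'):
    im=viewer.read_camera(n); cv2.imwrite(f'pics/{n}0.png',im); print(n,viewer.camera_params(n))
a=np.vstack([cv2.imread('pics/top0.png')])
cv2.imwrite('pics/top0b.png',cv2.resize(a,(800,600)))
o=ctrl.get_obs();print(o,ctrl.grasp_offset)
E
```

```text
pics
top {'vertical_fov': 44.87477345161578, 'cx': 265.8298382693355, 'cy': 197.83411947180122, 'R': array([[ 0.02366874, -0.99966181,  0.01077279],
       [-0.99818896, -0.02422724, -0.05506224],
       [ 0.05530462, -0.00945003, -0.99842481]]), 't': array([-0.09948222,  0.50406055,  1.21862175])}
scene {'vertical_fov': 44.43406478827568, 'cx': 250.91992084838864, 'cy': 190.8223616836633, 'R': array([[ 0.68036202,  0.73254215,  0.02212513],
       [ 0.48825637, -0.43054984, -0.75909983],
       [-0.54654665,  0.52726543, -0.65059813]]), 't': array([-0.28319321, -0.25702293,  1.75620439])}
{'clock': 0.1, 'q': array([ 1.06728975,  0.3116476 ,  0.01399985,  1.51290097, -0.00441633,
        1.31920458, -0.02720302]), 'joint_vel': array([ 0.00245659, -0.00198507,  0.00077273, -0.00394591,  0.00051307,
       -0.00170554,  0.00027977]), 'effort': array([ 9.71841837e-04, -3.80855870e+01,  1.46600911e-01, -2.31241626e+01,
        1.22221341e-02,  8.22458009e-03,  3.86209183e-05]), 'eef_pos': array([ 0.24478273, -0.49179172,  0.23032695]), 'orientation': array([-3.13946441e+00,  7.55779377e-05,  4.61869519e-01]), 'wrist_force': array([0.69623538, 0.43490533, 0.12176979]), 'moment': array([ 0.00963717,  0.02015907, -0.00424003]), 'finger_force': 0.0, 'gripper_width': 0.085119077002869} -0.0187
```

View pics/top0b.png

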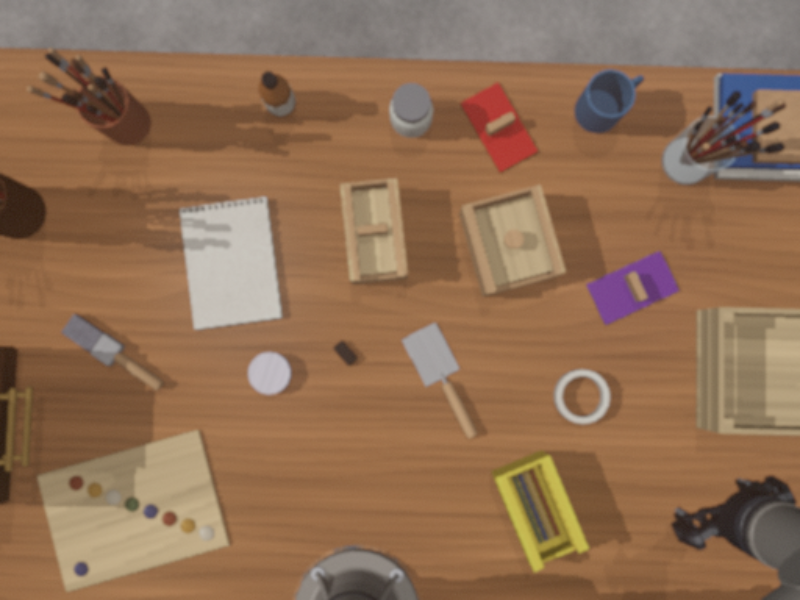

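View pics/scene0.png

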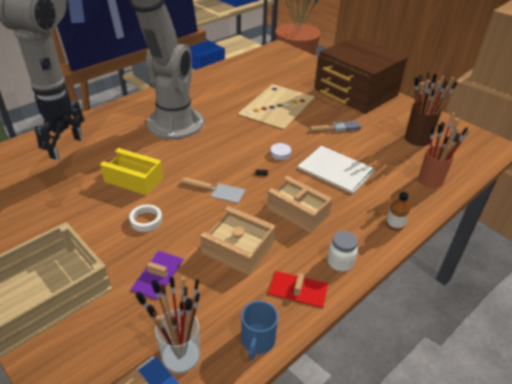

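The top view (800x600 scale) shows the narrow box with a cross bar at (373,230), the wide box with a knob at (515,240), and the pad at (232,263). Possible mix-ups are the red lid at (500,125), the purple lid at (635,288), the yellow box at (540,510) and the wide box. I choose the box at (373,230), which is (239,147) in raw pixels. Next I'll crop it close and measure.

Run:
```python
from h import *
im=cv2.imread('pics/top0.png')
c=cv2.resize(im[105:190,110:270],None,fx=5,fy=5,interpolation=cv2.INTER_CUBIC)
cv2.imwrite('pics/crop.png',c)
hsv=cv2.cvtColor(im,cv2.COLOR_BGR2HSV)
print('hsv',[ (p,hsv[p[1],p[0]].tolist()) for p in [(239,147),(239,120),(245,165),(228,140),(150,170),(200,170)]])
m=((hsv[...,1]<45)&(hsv[...,2]>120)).astype(np.uint8)
m=cv2.morphologyEx(m,cv2.MORPH_CLOSE,np.ones((5,5)))
n,l,s,ce=cv2.connectedComponentsWithStats(m)
k=l[175,150]; cs,_=cv2.findContours((l==k).astype(np.uint8),0,2)
r=cv2.minAreaRect(max(cs,key=cv2.contourArea)); print('pad',r)
P=np.array([ray('top',*p,.012) for p in cv2.boxPoints(r)]);print(P.round(4),P.mean(0),[np.linalg.norm(P[i]-P[i-1]) for i in range(4)])
```

```text
hsv [((239, 147), [15, 98, 174]), ((239, 120), [17, 97, 123]), ((245, 165), [19, 77, 188]), ((228, 140), [18, 81, 157]), ((150, 170), [18, 17, 198]), ((200, 170), [13, 125, 151])]
pad ((147.095703125, 168.11669921875), (78.4464340209961, 56.72329330444336), 82.64761352539062)
[[0.6702 0.3219 0.012 ]
 [0.6937 0.1728 0.012 ]
 [0.4862 0.139  0.012 ]
 [0.4634 0.2868 0.012 ]] [0.5783734  0.23013519 0.012     ] [np.float64(0.20977014806496153), np.float64(0.15088155682413165), np.float64(0.21021146810075303), np.float64(0.14953409687325753)]
```

View pics/crop.png

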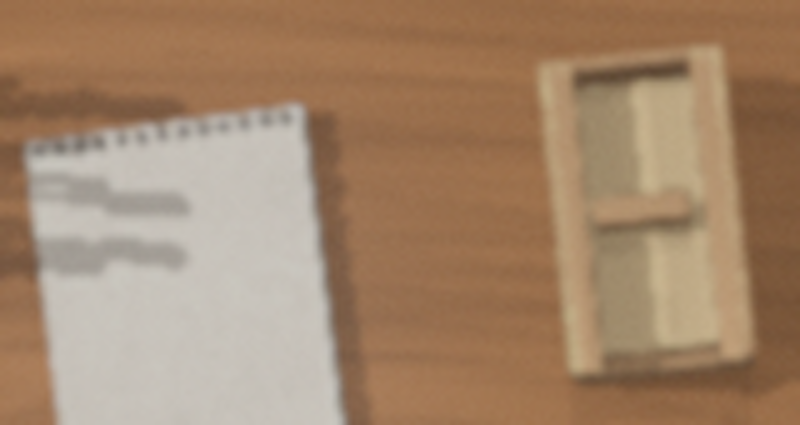

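The crop shows the straight-bar lid in the narrow box. In crop pixels, the rim corners are about (540,64), (721,46), (755,357) and (571,375), and the bar's top runs (592,210) to (690,200). This is the right box, so I'll get metric values from these.

Run:
```python
from h import *
g=lambda x,y,z:ray('top',110+(x+.5)/5-.5,105+(y+.5)/5-.5,z)
C=np.array([g(*p,.069) for p in [(540,64),(721,46),(755,357),(571,375)]]);print(C.round(4),C.mean(0).round(4),[np.linalg.norm(C[i]-C[i-1]).round(4) for i in range(4)])
for a,b in((3,0),(2,1)): d=C[b]-C[a];print('yaw',np.degrees(np.arctan2(d[1],d[0])))
for a,b in((1,0),(2,3)): d=C[b]-C[a];print('yaw',np.degrees(np.arctan2(d[1],d[0]))-90)
B=[g(x,y,.074) for x,y in[(592,209),(690,199)]];print(B,np.mean(B,0),np.linalg.norm(B[0]-B[1]))
# bar in scene view
im=cv2.imread('pics/scene0.png');im2=cv2.resize(im[165:240,255:340],None,fx=7,fy=7,interpolation=cv2.INTER_CUBIC);
for X in [C[0],C[1],C[2],C[3],B[0],B[1]]:
    p=proj('scene',X); cv2.circle(im2,tuple(int(v) for v in ((p-[255,165]+.5)*7)),4,(255,0,0),1)
cv2.imwrite('pics/sc.png',im2)
```

```text
[[ 0.7061  0.0413  0.069 ]
 [ 0.7179 -0.051   0.069 ]
 [ 0.5585 -0.0723  0.069 ]
 [ 0.547   0.0209  0.069 ]] [ 0.6324 -0.0153  0.069 ] [np.float64(0.1604), np.float64(0.093), np.float64(0.1608), np.float64(0.0938)]
yaw 7.305348152540106
yaw 7.605418249278371
yaw 7.248672313169905
yaw 7.029711919718494
[array([0.63131248, 0.01222924, 0.074     ]), array([ 0.63769264, -0.03732613,  0.074     ])] [ 0.63450256 -0.01254845  0.074     ] 0.049964398081176885
```

View pics/sc.png

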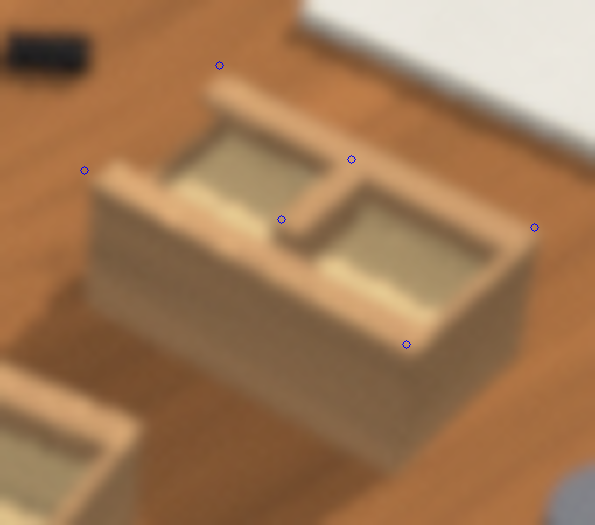

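The scene reprojection agrees to about 1–2 px. The bar is at about (0.634, -0.014) with yaw 7.3°, and the pad centre is at (0.578, 0.230) with yaw 9.4°. Starting the approach.

move_arm --plan "2.4 3 -0.4 0 0 4.4 8.5; 4.9 6 -0.8 0 0 8.8 8.5; 7.3 9 -1.2 0 0 13.3 8.5; 9.7 12 -1.6 0 0 17.7 8.5; 12.1 15 -2 0 0 22.1 8.5; 14.6 18 -2.4 0 0 26.5 8.5; 17 20.9 -2.8 0 0 31 8.5; 19.5 23.9 -3.2 0 0 35.4 8.5"

```text
clock: 0.9
eef_pos: [0.4404, -0.2521, 0.1988]
orientation: [-3.141, 0.0, 1.082]
wrist_force: [-0.1, -0.4, 0.0]
gripper_width: 0.085
finger_force: 0.0
```

move_arm --plan "2.4 3 -0.4 0 0 4.4 8.5; 4.9 6 -0.8 0 0 8.8 8.5; 7.3 9 -1.2 0 0 13.3 8.5; 9.7 12 -1.6 0 0 17.7 8.5; 12.1 15 -2 0 0 22.1 8.5; 14.6 18 -2.4 0 0 26.5 8.5; 17 20.9 -2.8 0 0 31 8.5; 19.4 23.9 -3.2 0 0 35.4 8.5"

```text
clock: 1.7
eef_pos: [0.6345, -0.0136, 0.1664]
orientation: [-3.14, 0.0, 1.7]
wrist_force: [1.3, -0.3, -0.4]
gripper_width: 0.085
finger_force: 0.0
```

move_arm --plan "0 0 0 0 0 0 8.5; 0 0 0 0 0 0 8.5"

```text
clock: 1.9
eef_pos: [0.6337, -0.0132, 0.1661]
orientation: [-3.139, -0.001, 1.7]
wrist_force: [0.2, -0.7, -0.5]
gripper_width: 0.0847
finger_force: 0.0
```

move_arm --plan "0 0 -2 0 0 0 8.5; 0 0 -4 0 0 0 8.5; 0 0 -6 0 0 0 8; 0 0 -7.6 0 0 0 6; 0 0 -7.6 0 0 0 5; 0 0 -7.6 0 0 0 5"

```text
clock: 2.5
eef_pos: [0.6337, -0.0162, 0.0915]
orientation: [-3.141, 0.001, 1.695]
wrist_force: [-0.4, 0.8, 0.9]
gripper_width: 0.0499
finger_force: 0.0
```

Run:
```python
from h import *
im=viewer.read_camera('scene'); cv2.imwrite('pics/s1.png',cv2.resize(im[110:250,230:370],None,fx=4,fy=4,interpolation=cv2.INTER_CUBIC))
o=ctrl.get_obs();print(o['eef_pos'],o['gripper_width'])
```

```text
[ 0.63448592 -0.01560755  0.09234265] 0.05017812710956936
```

View pics/s1.png

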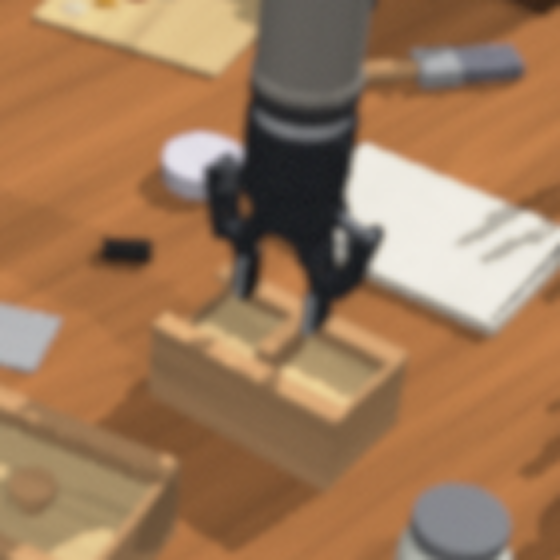

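The open fingers, with tips at crop (243,293) and (312,328), straddle the bar centred at about (280,330). Descending and gripping.

move_arm --plan "0 0 -1.5 0 0 0 5; 0 0 -3 0 0 0 5; 0 0 -4.1 0 0 0 5; 0 0 -4.1 0 0 0 5; 0 0 -4.1 0 0 0 3; 0 0 -4.1 0 0 0 2; 0 0 -4.1 0 0 0 1.5; 0 0 -4.1 0 0 0 1"

```text
clock: 3.35
eef_pos: [0.6349, -0.0142, 0.0512]
orientation: [3.14, 0.0, 1.698]
wrist_force: [0.5, 0.5, 1.4]
gripper_width: 0.0131
finger_force: 62.4
```

move_arm --plan "0 0 0 0 0 0 0.5; 0 0 0 0 0 0 0.5; 0 0 0 0 0 0 0.5; 0 0 0 0 0 0 0.5"

```text
clock: 3.75
eef_pos: [0.6349, -0.0142, 0.0512]
orientation: [3.14, 0.0, 1.698]
wrist_force: [0.3, -0.7, 5.2]
gripper_width: 0.0129
finger_force: 62.7
```

move_arm --plan "0 0 0.3 0 0 0 0.5; 0 0 0.6 0 0 0 0.5; 0 0 0.9 0 0 0 0.5; 0 0 1.15 0 0 0 0.5; 0 0 1.15 0 0 0 0.5; 0 0 1.15 0 0 0 0.5"

```text
clock: 4.35
eef_pos: [0.634, -0.0144, 0.0617]
orientation: [-3.141, 0.0, 1.698]
wrist_force: [0.3, 0.3, -1.2]
gripper_width: 0.0126
finger_force: 61.9
```

move_arm --plan "-0.5 -0.06 0 0 0 0 0.5; -1 -0.13 0 0 0 0 0.5; -1.5 -0.19 0 0 0 0 0.5; -2 -0.26 0 0 0 0 0.5; -2.5 -0.32 0 0 0 0 0.5; -3 -0.38 0 0 0 0 0.5; -3.5 -0.45 0 0 0 0 0.5; -4 -0.51 0 0 0 0 0.5"

```text
clock: 5.15
eef_pos: [0.5937, -0.0196, 0.0619]
orientation: [3.141, 0.0, 1.698]
wrist_force: [0.8, -0.5, -0.7]
gripper_width: 0.0132
finger_force: 61.9
```

move_arm --plan "-0.8 -0.1 0 0 0 0 0.5; -1.6 -0.2 0 0 0 0 0.5; -2.4 -0.31 0 0 0 0 0.5; -3.2 -0.41 0 0 0 0 0.5; -4 -0.51 0 0 0 0 0.5; -4.8 -0.61 0 0 0 0 0.5; -5.6 -0.72 0 0 0 0 0.5; -6.4 -0.82 0 0 0 0 0.5"

```text
clock: 5.95
eef_pos: [0.5294, -0.0278, 0.0618]
orientation: [3.141, 0.0, 1.697]
wrist_force: [0.0, -0.4, -1.7]
gripper_width: 0.0127
finger_force: 61.9
```

move_arm --plan "-0.8 -0.1 0 0 0 0 0.5; -1.6 -0.2 0 0 0 0 0.5; -2.4 -0.31 0 0 0 0 0.5; -3.2 -0.41 0 0 0 0 0.5; -4 -0.51 0 0 0 0 0.5; -4.8 -0.61 0 0 0 0 0.5; -5.6 -0.72 0 0 0 0 0.5; -6.4 -0.82 0 0 0 0 0.5"

```text
clock: 6.75
eef_pos: [0.4655, -0.036, 0.0618]
orientation: [3.141, 0.0, 1.698]
wrist_force: [-0.1, 0.7, -0.9]
gripper_width: 0.0126
finger_force: 61.9
```

Run:
```python
from h import *
im=viewer.read_camera('scene'); cv2.imwrite('pics/s2.png',cv2.resize(im[90:250,200:380],None,fx=3.5,fy=3.5,interpolation=cv2.INTER_CUBIC))
o=ctrl.get_obs();print(o['eef_pos'],o['wrist_force'],o['gripper_width'])
```

```text
[ 0.46357601 -0.03626398  0.06154404] [-2.22057809 -0.34440046 -1.42641468] 0.01272208387639845
```

View pics/s2.png

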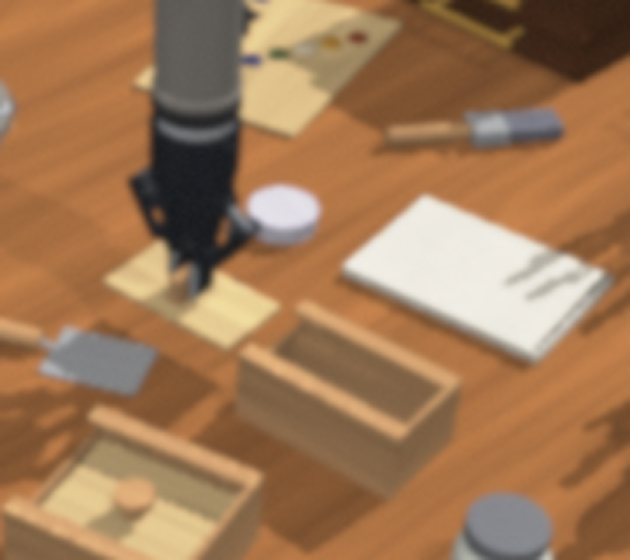

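The lid is fully out of the grooves and held level at crop (190,285). Carrying it over the pad next.

move_arm --plan "0 0 1 0 0 0 0.5; 0 0 3 0 0 0 0.5; 0 0 5 0 0 0 0.5; 0.5 1.5 6.5 0 0 0 0.5; 1.5 3.5 7 0 0 0 0.5; 2.6 6.2 7 0 0 0.5 0.5; 3.8 9 7 0 0 1 0.5; 5 11.8 7 0 0 1.5 0.5"

```text
clock: 7.6
eef_pos: [0.5173, 0.0833, 0.1329]
orientation: [3.139, -0.0, 1.724]
wrist_force: [-0.2, -0.2, -1.7]
gripper_width: 0.0128
finger_force: 61.9
```

move_arm --plan "1.2 2.8 0 0 0 0.2 0.5; 2.4 5.6 0 0 0 0.5 0.5; 3.5 8.4 0 0 0 0.5 0.5; 4.6 11 0 0 0 0.5 0.5; 5.5 13 0 0 0 0.5 0.5; 6.2 14.5 0 0 0 0.5 0.5; 6.4 14.8 0 0 0 0.5 0.5; 6.4 14.8 0 0 0 0.5 0.5"

```text
clock: 8.4
eef_pos: [0.5803, 0.2305, 0.1321]
orientation: [3.141, -0.0, 1.733]
wrist_force: [-0.9, -1.0, -1.6]
gripper_width: 0.0129
finger_force: 61.9
```

move_arm --plan "0 0 0 0 0 0 0.5; 0 0 0 0 0 0 0.5"

```text
clock: 8.6
eef_pos: [0.5802, 0.2284, 0.1319]
orientation: [-3.141, 0.001, 1.731]
wrist_force: [0.1, 0.2, -1.4]
gripper_width: 0.0128
finger_force: 61.9
```

Run:
```python
from h import *
im=viewer.read_camera('top'); cv2.imwrite('pics/t3.png',cv2.resize(im[90:250,80:280],None,fx=3.5,fy=3.5,interpolation=cv2.INTER_CUBIC))
o=ctrl.get_obs();print(o['eef_pos'],o['orientation'],o['wrist_force'],o['gripper_width'])
```

```text
[0.58019595 0.22858033 0.13191158] [-3.14148439e+00  1.03919429e-03  1.73069982e+00] [-0.27018835 -0.41714421 -1.93332919] 0.012926457764402644
```

View pics/t3.png

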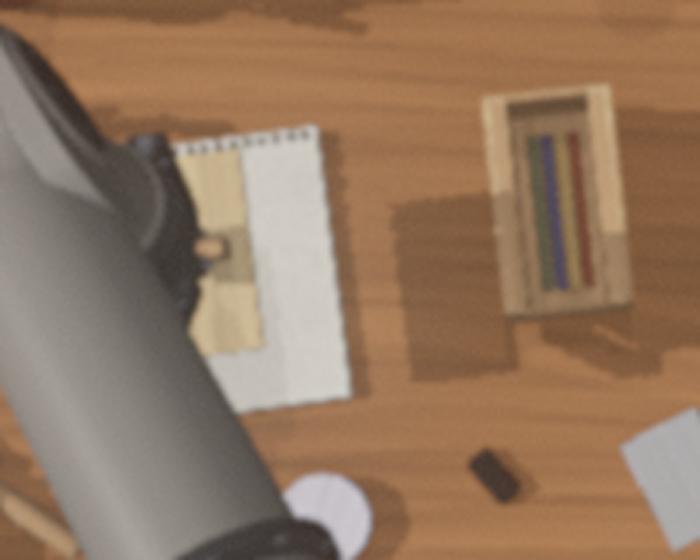

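The lid is level and aligned above the pad, with its right edge at crop (250,150) to (262,348). Lowering now.

move_arm --plan "-0.1 0.1 -1.5 0 0 0 0.5; -0.1 0.1 -4 0 0 0 0.5; -0.1 0.1 -6.5 0 0 0 0.5; -0.1 0.1 -8.5 0 0 0 0.5; -0.1 0.1 -9.5 0 0 0 0.5; -0.1 0.1 -10.1 0 0 0 0.5; -0.1 0.1 -10.3 0 0 0 0.5; -0.1 0.1 -10.3 0 0 0 0.5"

```text
clock: 9.45
eef_pos: [0.5796, 0.2313, 0.0296]
orientation: [3.14, -0.0, 1.732]
wrist_force: [-0.4, -0.4, -0.7]
gripper_width: 0.0131
finger_force: 61.9
```

move_arm --plan "0 0 -0.1 0 0 0 0.5; 0 0 -0.2 0 0 0 0.5; 0 0 -0.3 0 0 0 0.5; 0 0 -0.4 0 0 0 0.5; 0 0 -0.4 0 0 0 0.5; 0 0 -0.4 0 0 0 0.5"

```text
clock: 10.05
eef_pos: [0.579, 0.2311, 0.0247]
orientation: [-3.141, 0.0, 1.732]
wrist_force: [-0.4, 0.6, -1.7]
gripper_width: 0.0129
finger_force: 61.9
```

move_arm --plan "0 0 -0.05 0 0 0 0.5; 0 0 -0.1 0 0 0 0.5; 0 0 -0.1 0 0 0 0.5; 0 0 -0.1 0 0 0 0.5"

```text
clock: 10.45
eef_pos: [0.5791, 0.2311, 0.0238]
orientation: [3.142, 0.0, 1.732]
wrist_force: [-1.0, -0.0, -1.7]
gripper_width: 0.0128
finger_force: 61.9
```

move_arm --plan "0 0 -0.05 0 0 0 0.5; 0 0 -0.1 0 0 0 0.5; 0 0 -0.1 0 0 0 0.5"

```text
clock: 10.75
eef_pos: [0.5792, 0.2311, 0.0232]
orientation: [3.141, 0.0, 1.732]
wrist_force: [-1.3, -0.5, 1.4]
gripper_width: 0.0126
finger_force: 62.4
```

It has touched down, since the wrist force turned positive. Releasing and retreating.

move_arm --plan "0 0 0 0 0 0 1.8; 0 0 0 0 0 0 3; 0 0 0 0 0 0 4.5; 0 0 0 0 0 0 5; 0 0 1 0 0 0 5; 0 0 3 0 0 0 5; 0 0 6 0 0 0 5; 0 0 10 0 0 0 5"

```text
clock: 11.55
eef_pos: [0.5779, 0.2304, 0.1228]
orientation: [-3.138, 0.001, 1.733]
wrist_force: [1.1, 0.6, -0.1]
gripper_width: 0.0498
finger_force: 0.0
```

move_arm --plan "0 0 3 0 0 0 5; -2 -3 5 0 0 0 5; -4 -7 6 0 0 0 5; -6 -11 6 0 0 0 5; -8 -15 6 0 0 0 5; -10 -19 6 0 0 0 5; -12 -23 6 0 0 0 5; -12 -25 6 0 0 0 5"

```text
clock: 12.35
eef_pos: [0.4563, -0.0231, 0.1834]
orientation: [-3.14, 0.003, 1.728]
wrist_force: [0.9, 0.1, -0.5]
gripper_width: 0.05
finger_force: 0.0
```

Run:
```python
from h import *
im=viewer.read_camera('top'); s=viewer.read_camera('scene')
a=cv2.resize(im[90:250,80:280],(500,400),interpolation=cv2.INTER_CUBIC); b=cv2.resize(s[110:240,200:400],(500,325))[:, 200:]
b=cv2.copyMakeBorder(b,0,75,0,0,0); cv2.imwrite('pics/f.png',np.hstack([a,b]))
o=ctrl.get_obs();print(o['eef_pos'],o['wrist_force'])
hsv=cv2.cvtColor(im,cv2.COLOR_BGR2HSV)
roi=np.zeros(hsv.shape[:2],bool);roi[135:203,120:176]=1
m=(roi&(hsv[...,1]>50)&(hsv[...,2]>100)).astype(np.uint8)
m=cv2.morphologyEx(m,cv2.MORPH_OPEN,np.ones((5,5)))
c=max(cv2.findContours(m,0,2)[0],key=cv2.contourArea);r=cv2.minAreaRect(c)
P=np.array([ray('top',*p,.018) for p in cv2.boxPoints(r)]);print(r,P.mean(0),[np.linalg.norm(P[i]-P[i-1]).round(4) for i in range(4)])
```

```text
[ 0.4587541  -0.02326212  0.18357149] [ 0.4678398  -0.42082214 -0.28735337]
((145.93194580078125, 168.34751892089844), (52.11632537841797, 28.697572708129883), 82.64761352539062) [0.57673255 0.23171098 0.018     ] [np.float64(0.1387), np.float64(0.0758), np.float64(0.1389), np.float64(0.0754)]
```

View pics/f.png

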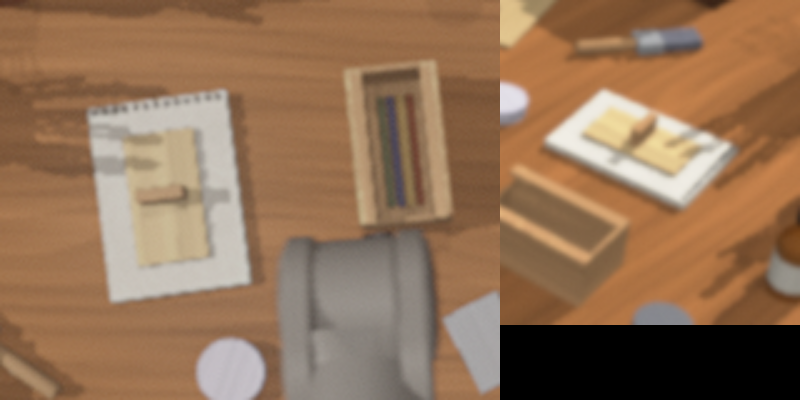

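The lid lies flat, bar up, at picture (168,197), about 2 mm from the pad's centre. The box at (398,143) is open, and the arm is clear of everything.

```bash
python3 -c "
from rig import job_done
print(job_done())"
```

```text
the job is handed in; nothing more can be done
None
```

I opened the narrow box and set its lid flat, bar up, about 2 mm from the middle of the sketch pad; the wide box was left shut, and the job was handed in at about 12.4 s.

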